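Load brass ferrule stock into the bench collet and lock it

ROBOT

A 6-joint arm with a two-finger parallel gripper is mounted at the origin on the work surface. World frame = base frame: x ahead of the robot, y to its left, z up, the work surface at z = 0. Lengths are in mm, angles in rad, forces in N, time in s.
With the tool pointing down it reaches from about 275 to 750 mm from the base axis. Payload 10.2 kg.
Tool frame: the origin (TCP) lies on the centre line of the jaws, within the pads' length; the fingertips stand 17 mm ahead of it and the grasp point (between the pads) lies 2 mm behind it; z points along the fingers, y is the line along which they close (so a half turn about z gives the same grasp; the last joint's range is limited). The gripper opens to 85 mm and grips with 20 to 120 N. Pads are 22 mm wide; open, the fingers measure 114 mm over their backs; the gripper's body (76 mm by 85 mm) begins 54 mm behind the grasp point. The pads swing forward as they close: fully open they stand 13 mm farther back than shut.
Start: joints at [1.088, 0.313, 1.498, -0, 1.331, -0.223], TCP at [134.879, 507.385, 248.294] pointing down, gripper open.
Joint ranges: [-2.94, 2.94], [-0.97, 2.17], [0.19, 2.56], [-1.23, 4.37], [0.02, 3.11], [-2.88, 2.88]. Speed limits (rad/s): [2.39, 2.39, 3.01, 3.14, 3.14, 3.14].

INTERFACE

Orientations are given as a unit quaternion [w, x, y, z].
In Python, from rig import ctrl gives the robot as it stands. The module is installed in compiled form; this text tells all that it offers.
- The arm moves only by the shell command python3 -m jog 'ROWS' [FORCE]. ROWS is JSON, a list of rows, each an object with "delta_pos": the shift along the world's x, y, z in mm, a list of three; "angular": the turn, a rotation vector about the world's x, y, z in rad, a list of three; "fingers": the opening, from 0 (shut) to 1 (fully open). In form: [{"delta_pos": [tx, ty, tz], "angular": [rx, ry, rz], "fingers": fingers}, ...]. A call has 1 to 10 rows; each row is the pose to reach, as a shift and turn from the pose commanded when the call began; what a row does not reach only later rows make up. A row lasts 1/8 s, in which the tool goes at most 62.5 mm and 10.7 degrees, less where a joint would pass 70% of its speed; a pose out of reach is approached as far as the arm can. A call with a gripper value outside its range is refused whole. The fingers move at their own pace and stop on an object; FORCE is the grip in N (left out, the last holds). Time passes only in rows, so rows that repeat a pose let the fingers close. It gives the time, the measured TCP pose, the force, the opening and the grip force at its end, in the units of the state.
- ctrl.sense(): the state, without advancing time (a new reading comes with each control period).
- ctrl.capture(name): name is "scene" or "side" or "wrist"; returns a dict with "pixels" (480x640x3 uint8, blue, green, red), "fx", "fy", "cx", "cy" (pixels), "R" (3x3) and "t" (3): a world point X has camera coordinates R X + t. Camera axes: x right, y down, z forward; pixel columns grow to the right and rows downward; lengths in mm; the calibration is good to about 2 mm. A picture is of the moment at which its call begins. There is no depth.
- ctrl.finish_job(): hands the job in; it is judged then, once.
The state is a dict: "time_s": time; "joints": joint angles; "dq": joint speeds; "tau": joint torques, N m; "eef_pos": TCP position; "ee_rot": TCP orientation; "force": force on the tool from outside, world axes, zero at the start; "wrist_torque": the same for the moment, N m; "grip_width": opening from 0.0 (shut) to 1.0 (fully open); "grip_force": force on a finger pad.
Only numpy, scipy, OpenCV 4.12 (cv2) and the standard library are available. Lean on these libraries where they do the work, as an engineer would, in place of code of your own. Each camera call takes 0.05 s, during which the arm holds its last target. There are 200 camera calls.

TASK

Take the round brass bar from the rack and feed it gently into the open collet until its sprung depth stop has bottomed out solidly, then let go and swing the red-knobbed lever all the way over to clamp it. The bar must stay home against the stop; never ram the nose or the stop, and leave the other bars and tools where they are.

Things in the scene. Friction and masses are not known exactly. Their poses are not given: they have to be found in the camera images.
- bar: the bar to load: round, smooth, yellow brass, 16 mm diameter, 220 mm long, 0.30 to 0.44 kg. Origin at its middle, on its axis; x runs along the bar (either end may go in). It starts lying level in one of the three rack slots.
- rack: light wooden bar rack, 170 mm along the bars (its x), 190 mm across (its y), 50 mm high; origin at the centre of its underside. Two notched cross-walls, 18 mm thick, stand at x = -75 and +75 mm; the three 21 mm wide slots are at y = -60, 0 and +60 mm, slot floors 37 mm high. Between the walls the bars are free: the floor there is 12 mm high.
- head: green collet head bolted to the bench, 150 x 120 mm foot, housing 116 mm long, 90 mm wide, 120 mm high. Origin at the centre of its underside. Its x axis is the feed direction: the bar goes in from the -x side travelling along +x, level, on the collet axis 75 mm above the bench (y = 0).
- nose: round steel collet nose, 54 mm outer diameter, sticking 29 mm out of the housing towards the head's -x, with a brass funnel mouth 26 mm wide that narrows in 6 mm to a 18 mm bore (1 mm clearance around the bar). Its origin and axes are the head's; the mouth is mouth. Gripping the bar about its middle leaves room in front of the nose.
- mouth (a point): centre of the collet mouth, on the collet axis in the plane of the nose's front face, 72 mm in front of the head's origin and 75 mm up; axes as the head's (x = feed direction).
- stop: brass sleeve, 36 mm diameter, at the head's back, with the depth stop; origin on the collet axis above the head's origin, axes as the head's. The stop is out of sight in the bore and set anew each time: the bar's end stops solidly 50 to 75 mm behind the mouth plane. Its tip is sprung: 0.2 rising to 0.4 N over the last 5 mm, then solid. Let go, the bar sags a little but friction holds it there.
- lever (a joint): collet lever on top of the head: a steel arm on a vertical hinge above the head's origin. 0 = collet open, 1.22 rad = closed (end of travel). Turns anticlockwise seen from above as it closes; it stays where it is left. It needs some 2 to 6 N at the knob. Starts at 0 to 0.2.
- lever_knob (a point): on the axis of the lever's upright red round knob (22 mm diameter, 50 mm tall; this point is 157 mm above the bench, 20 mm below the knob's top). It does not spin on the arm (push it, or turn the hand with it). It is 110 mm from the hinge; at 0 it lies 55 mm towards the head's -x and 95 mm towards its -y from the hinge, and swings towards +x as the lever closes.
- hexbar: dark steel hexagonal bar, 14 mm across flats, 220 mm long, in another rack slot; leave alone. Origin at its middle, x along it.
- steelrod: bright silver steel round rod, 17 mm diameter, 220 mm long, in another rack slot; leave alone. Origin at its middle, x along it.
- mallet: wooden carver's mallet lying on the bench, 265 mm long, head 80 mm diameter; leave alone. Origin under the end of the head where the handle joins, x towards the head.
- glue: yellow bottle, 60 mm diameter, 150 mm tall; leave alone. Origin under its centre.
- chisel: carving chisel lying on the bench, light wooden handle, 230 mm long, 24 mm thick; leave alone. Origin below the ferrule, x towards the blade.
- offcut: light wooden offcut, 90 x 50 x 35 mm; leave alone. Origin under its centre.
- ferrule: short brass tube standing on the bench, 26 mm diameter, 22 mm high; leave alone. Origin under its centre.
There are look-alikes about, which are no part of the job. There is more than one size of the bar; the one meant has the size given above.

How it is judged:
By the outcome, as a careful person would: the job done as asked, in the order asked, and still so for the second after the job is handed in, with the robot touching nothing.
It also fails if it takes over 56 s, if anything falls off the work surface, if the arm or the gripper's body presses on something with over 40 N, if the wrist force passes 120 N, or if a joint passes its speed limit or range.

## Working session

There is one attempt and no reset: what is moved stays moved. The work goes in short steps, Python scripts to look and compute and a shell command to move; the robot and the scene stay as the last step left them, time stands still between calls to the robot, and variables do not carry over. Pictures are saved under pics/ and viewed, at most 13 in all, crops included, and the job is handed in when it is done.

```bash
mkdir -p pics; cat > h.py <<'E'
import numpy as np, cv2
from rig import ctrl
def cap(n,save=None):
    c=ctrl.capture(n); c['R']=np.array(c['R']);c['t']=np.array(c['t']).ravel()
    if save: cv2.imwrite('pics/'+save,c['pixels'])
    np.save('pics/'+n+'.npy',c,allow_pickle=True)
    return c
def load(n): return np.load('pics/'+n+'.npy',allow_pickle=True).item()
def ray(c,u,v):
    d=c['R'].T@np.array([(u-c['cx'])/c['fx'],(v-c['cy'])/c['fy'],1]); return -c['R'].T@c['t'],d/np.linalg.norm(d)
def onz(c,u,v,z):
    o,d=ray(c,u,v); return o+d*(z-o[2])/d[2]
def proj(c,X):
    p=c['R']@np.array(X,float)+c['t']; return np.array([c['fx']*p[0]/p[2]+c['cx'],c['fy']*p[1]/p[2]+c['cy']])
def tri(c1,p1,c2,p2):
    o1,d1=ray(c1,*p1);o2,d2=ray(c2,*p2)
    s=np.linalg.lstsq(np.c_[d1,-d2],o2-o1,rcond=None)[0]
    a=o1+s[0]*d1;b=o2+s[1]*d2; return (a+b)/2,np.linalg.norm(a-b)
E
python3 - <<'E'
from h import *
for n in('scene','side','wrist'):
    c=cap(n,n+'0.png'); print(n,-c['R'].T@c['t'],c['R'][2],c['fx'])
s=ctrl.sense(); print(s)
E
```

```text
scene [1461.14516134 -178.21715382 1091.78398274] [-0.71088984  0.18665291 -0.67808284] 549.3471134795533
side [ -658.2419296  -1104.82412307  1060.88834456] [ 0.59540244  0.6279844  -0.50113025] 611.4950844241638
wrist [ 68.95223397 524.33200963 372.93636568] [ 0.26161933 -0.06987416 -0.96263852] 388.4768785630847
{'time_s': 0.15, 'joints': array([ 1.08759221e+00,  3.13322468e-01,  1.49823508e+00, -1.82102459e-05,
        1.33102917e+00, -2.23399040e-01]), 'dq': array([-4.60757454e-05, -1.35836636e-03, -1.20881416e-03,  7.69366490e-04,
        1.11212885e-03,  2.38268358e-03]), 'tau': array([ 2.31941749e-04, -4.12372041e+01, -2.59799534e+01, -2.08584670e-04,
        3.16697900e-03, -5.97712028e-05]), 'eef_pos': array([134.80001521, 507.21717375, 247.87637593]), 'ee_rot': array([-1.63675479e-04,  1.29535337e-01,  9.91574682e-01, -4.69395866e-04]), 'force': array([1.23994369, 0.26612696, 0.05340753]), 'wrist_torque': array([-0.06975488, -0.00747928, -0.03700514]), 'grip_force': 0.0, 'grip_width': 1.0017509659530048}
```

View pics/scene0.png

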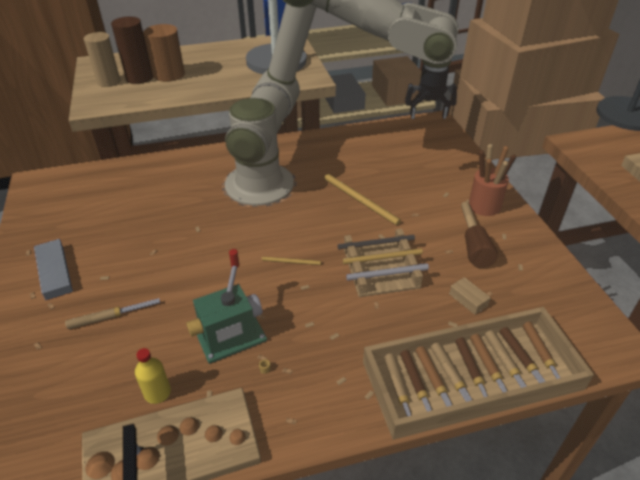

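View pics/side0.png

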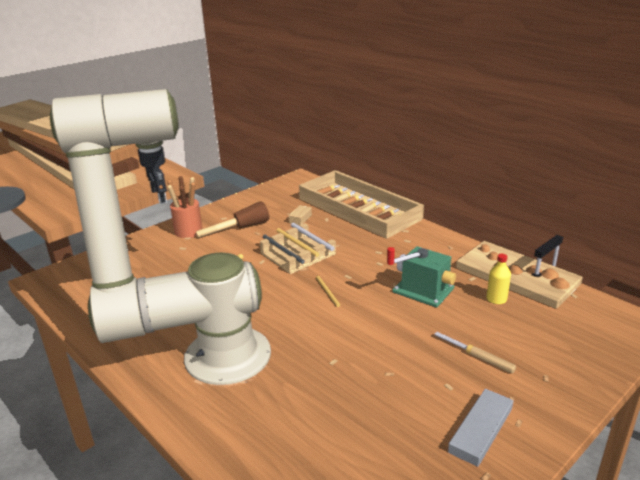

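The scene view shows the rack at about (385,262), with the hex bar at the back, brass in the middle and silver in front. The head is at (230,322), with its nose facing right (+y) at (255,303) and the red knob at (234,257). The side view agrees: rack at (297,248), head at (425,275), knob at (391,256).

```bash
python3 - <<'E'
from h import *
S=load('scene');D=load('side')
def mask(c,lo,hi,roi):
    h=cv2.cvtColor(c['pixels'],cv2.COLOR_BGR2HSV);m=cv2.inRange(h,lo,hi);k=np.zeros_like(m);x0,y0,x1,y1=roi;k[y0:y1,x0:x1]=m[y0:y1,x0:x1];return k
def big(m):
    cs=cv2.findContours(m,0,1)[0];return max(cs,key=cv2.contourArea)
r=[]
for c,roi in((S,(215,235,255,275)),(D,(375,240,405,270))):
    k=mask(c,(0,150,60),(6,255,255),roi)|mask(c,(174,150,60),(180,255,255),roi)
    b=cv2.boundingRect(big(k));print('knob',b); ys,xs=np.nonzero(k); r.append((xs.mean(),ys.mean()))
print('knob centre',tri(S,r[0],D,r[1]))
for c,roi in((S,(335,240,435,280)),(D,(260,220,340,275))):
    k=mask(c,(18,120,90),(32,255,255),roi); q=big(k); re=cv2.minAreaRect(q);bp=cv2.boxPoints(re)
    print('bar',re,cv2.contourArea(q)); 
    if re[1][0]<re[1][1]: e=[(bp[0]+bp[3])/2,(bp[1]+bp[2])/2] if np.linalg.norm(bp[0]-bp[3])<np.linalg.norm(bp[0]-bp[1]) else [(bp[0]+bp[1])/2,(bp[2]+bp[3])/2]
    else: e=[(bp[0]+bp[1])/2,(bp[2]+bp[3])/2] if np.linalg.norm(bp[0]-bp[1])<np.linalg.norm(bp[1]-bp[2]) else [(bp[0]+bp[3])/2,(bp[1]+bp[2])/2]
    X=[onz(c,*p,45) for p in e];print(e,X,np.linalg.norm(X[0]-X[1]))
# head: green, foot corners
for c,roi in((S,(180,280,275,365)),(D,(390,245,460,305))):
    k=mask(c,(60,60,30),(95,255,255),roi);h=cv2.convexHull(big(k));print(cv2.approxPolyDP(h,2,True).reshape(-1,2).tolist())
a=cv2.resize(S['pixels'][230:380,170:440],None,fx=2.9,fy=2.9,interpolation=cv2.INTER_CUBIC);cv2.imwrite('pics/crop.png',a[:600,:800])
E
```

```text
knob (229, 249, 9, 17)
knob (387, 247, 8, 18)
knob centre (array([ 484.18649101, -138.3898745 ,  155.04412955]), np.float64(3.3797073240826725))
bar ((382.093994140625, 255.7307586669922), (5.724308490753174, 78.8934326171875), 82.67359161376953) 298.0
[array([342.96933, 260.76108], dtype=float32), array([421.21866, 250.70044], dtype=float32)] [array([461.65707717, 151.25437744,  45.        ]), array([480.97308311, 369.82908482,  45.        ])] 219.4265498755884
bar ((297.6180114746094, 241.8155517578125), (48.54852294921875, 5.019937515258789), 32.61924362182617) 159.5
[array([277.1725 , 228.73042], dtype=float32), array([318.06354, 254.9007 ], dtype=float32)] [array([482.8282513, 374.1615857,  45.       ]), array([462.23315097, 144.29386135,  45.        ])] 230.78849376190013
[[238, 287], [264, 339], [210, 361], [199, 338], [194, 301]]
[[449, 257], [452, 288], [438, 304], [430, 304], [393, 291], [404, 261], [428, 251]]
```

View pics/crop.png

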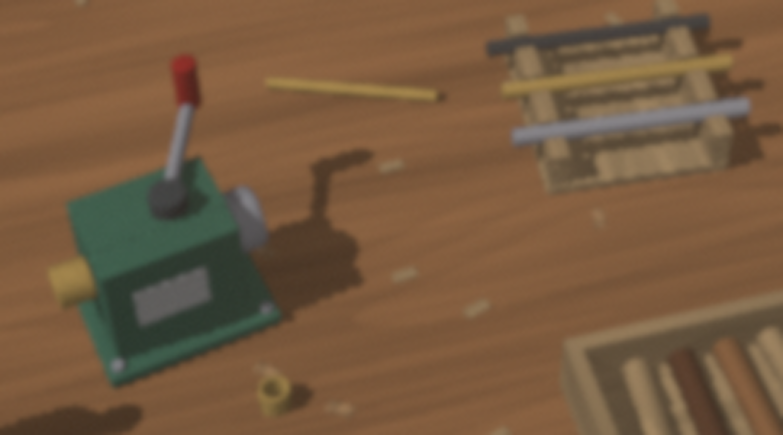

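The crop shows the four housing top corners at scene pixels of about (239,285), (193,301), (206,326) and (252,310). The nose faces right, and the brass bar lies in the middle slot. The brass stick lying nearer the head is thinner and shorter, so it is a look-alike.

```bash
python3 - <<'E'
from h import *
S=load('scene')
P=np.array([onz(S,u,v,120)[:2] for u,v in((239,285.2),(193.4,300.7),(206.2,325.9),(252,310))]);print(P,P.mean(0))
d=[np.linalg.norm(P[i]-P[(i+1)%4]) for i in range(4)];print(d)
f=(P[1]-P[0])+(P[2]-P[3]);f/=np.linalg.norm(f);print('feed',f,np.degrees(np.arctan2(f[1],f[0])))
print('hinge px->',onz(S,170+168/2.9,230+190/2.9,130))
E
```

```text
[[ 546.84708265 -136.67366157]
 [ 567.40060666 -247.01704669]
 [ 649.78092485 -226.56972789]
 [ 631.23868234 -119.8796109 ]] [ 598.81682412 -182.53501176]
[np.float64(112.24130250634418), np.float64(84.87997214374903), np.float64(108.28940769934862), np.float64(86.04639583262332)]
feed [ 0.17728361 -0.98415981] -79.78842262780408
hinge px-> [ 581.77501035 -167.06211882  130.        ]
```

```bash
python3 -m jog '[{"delta_pos":[60,-40,30],"angular":[0,0,-0.18],"fingers":1},{"delta_pos":[120,-80,60],"angular":[0,0,-0.36],"fingers":1},{"delta_pos":[180,-120,60],"angular":[0,0,-0.54],"fingers":1},{"delta_pos":[230,-160,60],"angular":[0,0,-0.72],"fingers":1},{"delta_pos":[280,-200,50],"angular":[0,0,-0.9],"fingers":1},{"delta_pos":[310,-230,30],"angular":[0,0,-1.08],"fingers":1},{"delta_pos":[330,-250,0],"angular":[0,0,-1.26],"fingers":1},{"delta_pos":[336,-250,-30],"angular":[0,0,-1.39],"fingers":1},{"delta_pos":[336,-250,-30],"angular":[0,0,-1.39],"fingers":1}]'; python3 -c "
from h import *
cap('wrist','w1.png')"
```

```text
time_s: 1.27
eef_pos: [470.3, 256.7, 216.3]
ee_rot: [-0.001, 0.734, 0.679, -0.002]
force: [0.1, 0.4, 1.1]
grip_width: 0.996
grip_force: 0.0
```

View pics/w1.png

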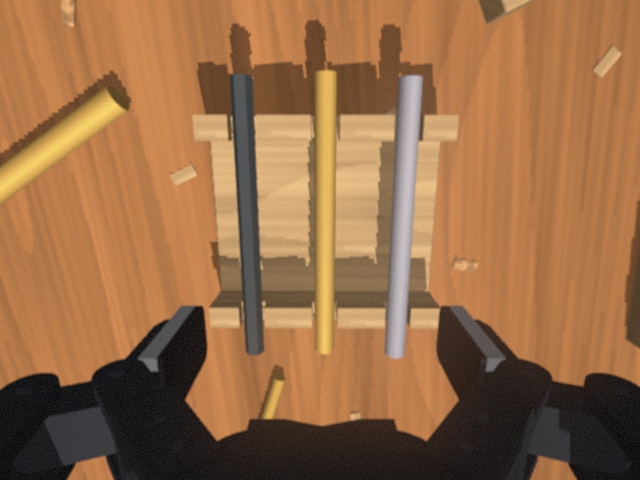

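The wrist view looks straight down on the rack: hex bar left (x≈245), brass bar in the middle from (326,72) to (324,352), silver right. The jaws must be part-closed so they miss the neighbouring bars.

```bash
python3 - <<'E'
from h import *
c=load('wrist');h=cv2.cvtColor(c['pixels'],cv2.COLOR_BGR2HSV)
m=cv2.inRange(h,(18,130,60),(32,255,255));m[:,:308]=0;m[:,345:]=0;m[:60]=0;m[365:]=0
ys,xs=np.nonzero(m);E=[]
for y0,y1 in((ys.min(),ys.min()+30),(ys.max()-30,ys.max())):
    s=(ys>=y0)&(ys<=y1);E.append(xs[s].mean())
w=[ (m[y]>0).sum() for y in(110,200,300)]
sl=(E[1]-E[0])/(ys.max()-ys.min()-30)
pts=[(E[0]-15*sl,ys.min()),(E[1]+15*sl,ys.max())]
X=[onz(c,*p,45) for p in pts];print(pts,w,X,(X[0]+X[1])/2,np.linalg.norm(X[0]-X[1]))
L=onz(c,325-w[1]/2,200,45);R=onz(c,325+w[1]/2,200,45);print('width',np.linalg.norm(L-R))
d=X[0]-X[1];print('yaw',np.degrees(np.arctan2(d[1],d[0])))
from scipy.spatial.transform import Rotation as Ro
q=ctrl.sense()['ee_rot'];M=Ro.from_quat(np.r_[q[1:],q[0]]).as_matrix();print(M, ctrl.sense()['eef_pos'])
E
```

```text
[(np.float64(325.38614143296417), np.int64(70)), (np.float64(323.9932320233324), np.int64(353))] [np.int64(21), np.int64(20), np.int64(20)] [array([481.73811722, 368.11258467,  45.        ]), array([463.45811928, 144.25628841,  45.        ])] [472.59811825 256.18443654  45.        ] 224.601424082997
width 15.357870078218006
yaw 85.33161239828284
[[ 7.62695872e-02  9.97086245e-01 -1.40369590e-03]
 [ 9.97087138e-01 -7.62701188e-02 -3.29039608e-04]
 [-4.35140920e-04 -1.37451141e-03 -9.99998961e-01]] [470.62259802 257.41700033 218.2577539 ]
```

```bash
python3 -m jog '[{"delta_pos":[2,-0.5,-30],"angular":[0,0,0],"fingers":0.4},{"delta_pos":[2,-0.5,-60],"angular":[0,0,0],"fingers":0.4},{"delta_pos":[2,-0.5,-90],"angular":[0,0,0],"fingers":0.4},{"delta_pos":[2,-0.5,-90],"angular":[0,0,0],"fingers":0.4},{"delta_pos":[2,-0.5,-90],"angular":[0,0,0],"fingers":0.4},{"delta_pos":[2,-0.5,-115],"angular":[0,0,0],"fingers":0.4},{"delta_pos":[2,-0.5,-140],"angular":[0,0,0],"fingers":0.4},{"delta_pos":[2,-0.5,-160],"angular":[0,0,0],"fingers":0.4},{"delta_pos":[2,-0.5,-175],"angular":[0,0,0],"fingers":0.4},{"delta_pos":[2,-0.5,-175],"angular":[0,0,0],"fingers":0.4}]' 30
python3 -m jog '[{"delta_pos":[0,0,0],"angular":[0,0,0],"fingers":0.1},{"delta_pos":[0,0,0],"angular":[0,0,0],"fingers":0.1},{"delta_pos":[0,0,0],"angular":[0,0,0],"fingers":0.1},{"delta_pos":[0,0,0],"angular":[0,0,0],"fingers":0.1},{"delta_pos":[0,0,0],"angular":[0,0,0],"fingers":0.1}]' 30
```

```text
time_s: 2.58
eef_pos: [472.9, 257.0, 43.5]
ee_rot: [-0.0, 0.734, 0.679, -0.0]
force: [-0.6, 0.5, 1.1]
grip_width: 0.396
grip_force: 0.0
time_s: 3.2
eef_pos: [473.4, 257.1, 44.3]
ee_rot: [0.0, 0.734, 0.679, 0.001]
force: [-1.4, 0.5, 6.7]
grip_width: 0.178
grip_force: 29.5
```

```bash
python3 -m jog '[{"delta_pos":[0,0,15],"angular":[0,0,0],"fingers":0.1},{"delta_pos":[0,0,50],"angular":[0,0,0],"fingers":0.1},{"delta_pos":[0,0,100],"angular":[0,0,0],"fingers":0.1},{"delta_pos":[0,-20,155],"angular":[0,0,0],"fingers":0.1},{"delta_pos":[5,-60,200],"angular":[0,0,0.05],"fingers":0.1},{"delta_pos":[10,-110,235],"angular":[0,0,0.1],"fingers":0.1},{"delta_pos":[15,-160,255],"angular":[0,0,0.15],"fingers":0.1},{"delta_pos":[20,-210,260],"angular":[0,0,0.2],"fingers":0.1},{"delta_pos":[25,-260,260],"angular":[0,0,0.255],"fingers":0.1},{"delta_pos":[30,-310,260],"angular":[0,0,0.255],"fingers":0.1}]'
python3 -m jog '[{"delta_pos":[5,-40,0],"angular":[0,0,0],"fingers":0.1},{"delta_pos":[10,-70,0],"angular":[0,0,0],"fingers":0.1},{"delta_pos":[10,-80,0],"angular":[0,0,0],"fingers":0.1},{"delta_pos":[10,-80,0],"angular":[0,0,0],"fingers":0.1},{"delta_pos":[10,-80,0],"angular":[0,0,0],"fingers":0.1}]'
python3 -c "
from h import *
cap('wrist','w2.png');print(ctrl.sense()['eef_pos'])"
```

```text
time_s: 4.45
eef_pos: [502.4, -54.6, 304.0]
ee_rot: [0.0, 0.642, 0.767, 0.0]
force: [1.5, 0.7, -4.2]
grip_width: 0.172
grip_force: 29.8
time_s: 5.08
eef_pos: [512.7, -132.1, 303.6]
ee_rot: [-0.0, 0.642, 0.767, 0.0]
force: [-0.1, -0.1, -3.2]
grip_width: 0.171
grip_force: 29.8
[ 512.8010831  -132.04988545  303.53249019]
```

View pics/w2.png

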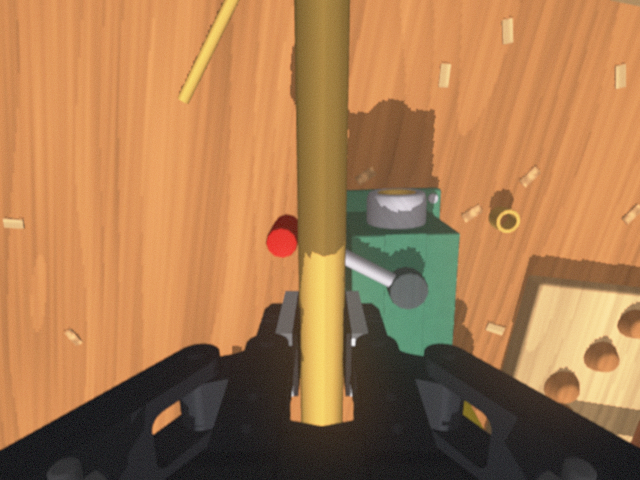

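The wrist view from above the head shows the nose at columns 367–427, with its front rim at about row 190. The hinge cap is at (408,288), the red knob at (283,240), and the held bar at columns 297–349, parallel to the head's axis to within a degree or so.

```bash
cat > m.py <<'E'
from h import *
c=load('wrist');im=c['pixels'];h=cv2.cvtColor(im,cv2.COLOR_BGR2HSV)
n=cv2.inRange(h,(0,0,60),(180,60,255))|cv2.inRange(h,(100,0,60),(170,90,255))
rows=[];
for y in range(186,232,3):
    xs=np.nonzero(n[y,350:450])[0]+350
    if len(xs)>20: rows.append((y,xs.min(),xs.max(),len(xs)))
print(rows)
A=np.array([onz(c,(a+b+1)/2,y,75) for y,a,b,k in rows if 196<=y<=222]);
p=np.polyfit(A[:,1],A[:,0],1);print('nose axis x at y=-97:',np.polyval(p,-97),'slope dx/dy',p[0])
w=[np.linalg.norm(onz(c,b+1,y,75)-onz(c,a,y,75)) for y,a,b,k in rows];print('widths',np.round(w,1))
b=cv2.inRange(h,(15,100,30),(35,255,255));B=[]
for y in range(10,240,10):
    xs=np.nonzero(b[y,285:360])[0]+285; B.append(np.r_[onz(c,(xs.min()+xs.max()+1)/2,y,305),xs.min(),xs.max()])
B=np.array(B);q=np.polyfit(B[:,1],B[:,0],1);print('bar axis slope',q[0],'x at tcp y',np.polyval(q,-132), B[[0,10,20]])
r=cv2.inRange(h,(0,170,60),(6,255,255))|cv2.inRange(h,(174,170,60),(180,255,255));r[:,:250]=0;r[:,310:]=0
(u,v),rad=cv2.minEnclosingCircle(np.argwhere(r)[:,::-1].astype(np.float32));print('red',u,v,rad)
k=max(cv2.findContours(r,0,1)[0],key=cv2.contourArea);print(cv2.boundingRect(k))
for e in((272,244),(295,244)):print(onz(c,*e,177))
print('top centre?',onz(c,282,241,177))
print('mouth top',onz(c,397.5,190,102),'hinge',[onz(c,408,288,z) for z in(130,145,157)])
print('housing front corner R',onz(c,458,233,120),'R rear',onz(c,455,353,120))
E
python3 m.py
```

```text
[(189, np.int64(376), np.int64(439), 33), (192, np.int64(368), np.int64(440), 30), (195, np.int64(367), np.int64(437), 71), (198, np.int64(366), np.int64(438), 73), (201, np.int64(366), np.int64(437), 72), (204, np.int64(359), np.int64(439), 68), (207, np.int64(351), np.int64(431), 66), (210, np.int64(351), np.int64(439), 69), (213, np.int64(351), np.int64(439), 77), (216, np.int64(350), np.int64(434), 82), (219, np.int64(350), np.int64(438), 87), (222, np.int64(350), np.int64(441), 88), (225, np.int64(351), np.int64(445), 91), (228, np.int64(350), np.int64(447), 88), (231, np.int64(350), np.int64(449), 88)]
nose axis x at y=-97: 583.5578170078783 slope dx/dy 0.10216932790480703
widths [58.2 66.6 64.9 66.8 66.1 74.5 74.6 82.2 82.3 78.8 82.7 85.7 88.6 91.6
 93.7]
bar axis slope -0.18720449973583098 x at tcp y 513.8162182518606 [[495.20698438 -31.61615198 305.         294.         349.        ]
 [500.08367549 -57.9577452  305.         296.         348.        ]
 [505.32853753 -88.06064621 305.         298.         345.        ]]
red 283.5 236.0 21.24274444580078
(266, 215, 32, 43)
[ 480.91278882 -140.32905563  177.        ]
[ 496.13991066 -137.61129217  177.        ]
top centre? [ 487.22103972 -137.07948194  177.        ]
mouth top [572.09961173 -97.46249485 102.        ] hinge [array([ 592.9480967 , -171.95137006,  130.        ]), array([ 588.32471224, -166.59594107,  145.        ]), array([ 584.62600467, -162.31159787,  157.        ])]
housing front corner R [ 624.99573109 -121.29272858  120.        ] R rear [ 652.18844781 -228.93694987  120.        ]
```

```bash
python3 -c "
from h import *
c=load('wrist');a=c['pixels'][180:360,330:480];cv2.imwrite('pics/w2c.png',cv2.resize(a,None,fx=3.33,fy=3.33,interpolation=cv2.INTER_CUBIC)[:600])"
```

```text
(no output)
```

View pics/w2c.png

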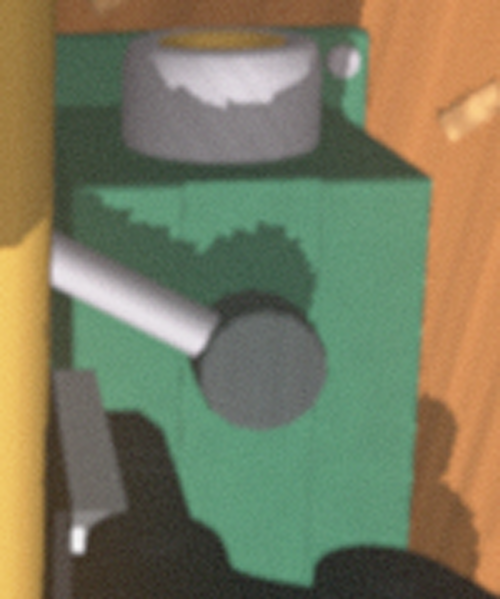

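The crop shows the top face corners at full-image (352.5,236.5) and (459,233.5), with its right edge running down to (453,342). The nose edges are at columns 367 and 425.7 between rows 196 and 222, and the mouth centre is near (396.4,192.6).

```bash
python3 - <<'E'
from h import *
c=load('wrist')
def ang(a,b): d=b-a; return np.degrees(np.arctan2(d[1],d[0])),np.linalg.norm(d)
z=120
FL,FR,RR=[onz(c,*p,z) for p in((352.5,236.5),(459.1,233.5),(452.8,342.2))];print(FL,FR,'front',ang(FL,FR),'right',ang(FR,RR))
a,b=onz(c,396.25,222,75),onz(c,396.4,196.5,75);print('nose axis',a,b,ang(b,a)); print('nose w',np.linalg.norm(onz(c,367.1,196.5,75)-onz(c,425.6,196.5,75)))
print('mouth',onz(c,396.4,192.6,75))
print(c['R'],-c['R'].T@c['t'])
f=np.array([np.cos(np.radians(-79.8)),np.sin(np.radians(-79.8))]);y=np.array([-f[1],f[0]])
F=(FL+FR)[:2]/2; print('mouth from housing front',F-29*f,'head origin',F+43*f)
E
```

```text
[ 540.50802786 -139.38212108  120.        ] [ 625.99712983 -121.54263301  120.        ] front (np.float64(11.787081330351054), np.float64(87.33060110356092)) right (np.float64(-77.60627995147956), np.float64(99.59158629333754))
nose axis [ 583.62982511 -129.35359982   75.        ] [ 578.34975417 -106.08848716   75.        ] (np.float64(-77.21319227317349), np.float64(23.856752014617957))
nose w 53.503317242811676
mouth [ 577.53811184 -102.60666124   75.        ]
[[ 0.98436892  0.17611257  0.00148179]
 [ 0.16920246 -0.9480131   0.26952124]
 [ 0.04887083 -0.26505761 -0.96299331]] [500.88474169 -65.31114476 428.68818745]
mouth from housing front [ 578.11712138 -101.92070441] head origin [ 590.86722268 -172.78278819]
```

```bash
python3 -m jog '[{"delta_pos":[9,40,0],"angular":[0,0,0.03],"fingers":0.1},{"delta_pos":[20,90,0],"angular":[0,0,0.03],"fingers":0.1},{"delta_pos":[31,135,-10],"angular":[0,0,0.03],"fingers":0.1},{"delta_pos":[37.3,162,-40],"angular":[0,0,0.03],"fingers":0.1},{"delta_pos":[37.3,162,-90],"angular":[0,0,0.03],"fingers":0.1},{"delta_pos":[37.3,162,-140],"angular":[0,0,0.03],"fingers":0.1},{"delta_pos":[37.3,162,-185],"angular":[0,0,0.03],"fingers":0.1},{"delta_pos":[37.3,162,-215],"angular":[0,0,0.03],"fingers":0.1},{"delta_pos":[37.3,162,-229.5],"angular":[0,0,0.03],"fingers":0.1},{"delta_pos":[37.3,162,-229.5],"angular":[0,0,0.03],"fingers":0.1}]'
python3 - <<'E'
from h import *
S=cap('scene','s3.png');D=cap('side','d3.png');print(ctrl.sense()['eef_pos'],ctrl.sense()['force'])
f=np.array([.2045,-.9789]);T=ctrl.sense()['eef_pos']
for c in(S,D):print(proj(c,[*(T[:2]+110*f),75]),proj(c,[577.7,-102.3,75]))
a=S['pixels'][250:350,215:315];b=D['pixels'][215:315,345:445]
cv2.imwrite('pics/c3.png',np.hstack([cv2.resize(x,(400,400),interpolation=cv2.INTER_CUBIC) for x in(a,b)]))
E
```

```text
time_s: 6.38
eef_pos: [550.1, 29.3, 73.8]
ee_rot: [-0.0, 0.63, 0.776, -0.0]
force: [0.0, -0.3, -3.0]
grip_width: 0.173
grip_force: 29.7
[550.90185537  28.97490657  75.12058635] [-0.63324092 -0.05382145 -3.521542  ]
[266.22934268 300.85952643] [256.99252154 304.10980341]
[393.973296   259.25649133] [400.79668183 261.55674076]
```

View pics/c3.png

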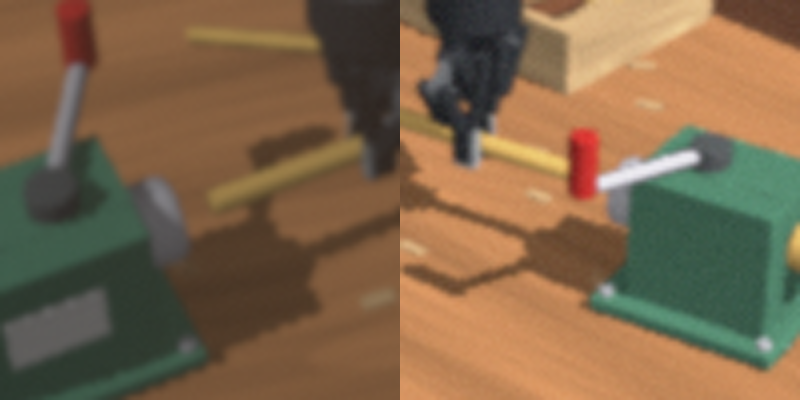

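```bash
python3 - <<'E'
from h import *
f=np.array([.2045,-.9789]);T=ctrl.sense()['eef_pos'];print(T)
for n,roi in(('scene',(262,275,330,305)),('side',(345,235,387,262))):
    c=load(n);h=cv2.cvtColor(c['pixels'],cv2.COLOR_BGR2HSV);m=cv2.inRange(h,(17,120,80),(33,255,255))
    k=np.zeros_like(m);x0,y0,x1,y1=roi;k[y0:y1,x0:x1]=m[y0:y1,x0:x1]
    g=max(cv2.findContours(k,0,1)[0],key=cv2.contourArea);k2=np.zeros_like(k);cv2.drawContours(k2,[g],-1,255,-1)
    us=[];vs=[]
    for u in range(x0,x1):
        ys=np.nonzero(k2[:,u])[0]
        if len(ys)>=3: us.append(u);vs.append(ys.mean())
    p=np.polyfit(us,vs,1)
    print(n,min(us),max(us),'slope',p[0],'resid',np.std(np.polyval(p,us)-vs))
    for s in(0,60,110,135):
        q=proj(c,[*(T[:2]+s*f),75]);print(s,q,'measured v - pred',np.polyval(p,q[0])-q[1])
c=load('scene');a=c['pixels'][285:325,240:280];cv2.imwrite('pics/c4.png',cv2.resize(a,(600,600),interpolation=cv2.INTER_CUBIC))
E
```

```text
[550.90185537  28.97490657  75.12058635]
scene 267 304 slope -0.37137542400700474 resid 0.32389211068800566
0 [306.82834063 285.66001782] measured v - pred -0.3966288426910296
60 [284.95142875 293.85032614] measured v - pred -0.46238973228702207
110 [266.22934268 300.85952643] measured v - pred -0.5186673751855437
135 [256.69522789 304.42892142] measured v - pred -0.5473264415842323
side 366 386 slope 0.3019480519480532 resid 0.2220224313177544
0 [363.31320225 249.46405252] measured v - pred 0.22900313458043797
60 [379.81952319 254.73595871] measured v - pred -0.058851594103060734
110 [393.973296   259.25649133] measured v - pred -0.305680093692672
135 [401.19089887 261.56170067] measured v - pred -0.43154830649024234
```

View pics/c4.png

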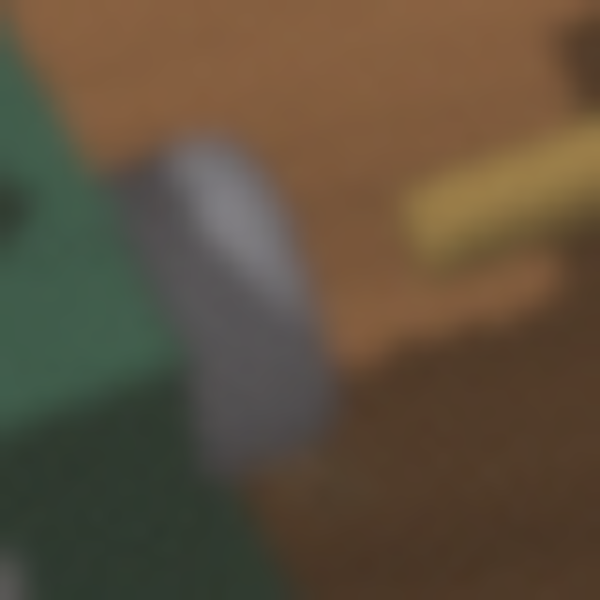

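The zoomed view puts the nose's front-face centre at about (257,304), as predicted. The bar's axis line passes within about 0.5 px of it, so I'll feed slowly while watching the force.

```bash
python3 -m jog '[{"delta_pos":[1,-5,0],"angular":[0,0,0],"fingers":0.1},{"delta_pos":[2,-10,0],"angular":[0,0,0],"fingers":0.1},{"delta_pos":[3.1,-15,0],"angular":[0,0,0],"fingers":0.1},{"delta_pos":[3.9,-19,0],"angular":[0,0,0],"fingers":0.1},{"delta_pos":[4.3,-21,0],"angular":[0,0,0],"fingers":0.1},{"delta_pos":[4.7,-23,0],"angular":[0,0,0],"fingers":0.1}]'
python3 -m jog '[{"delta_pos":[0.3,-1.5,0],"angular":[0,0,0],"fingers":0.1},{"delta_pos":[0.6,-3,0],"angular":[0,0,0],"fingers":0.1},{"delta_pos":[0.9,-4.5,0],"angular":[0,0,0],"fingers":0.1},{"delta_pos":[1.25,-6,0],"angular":[0,0,0],"fingers":0.1}]'
```

```text
time_s: 7.22
eef_pos: [554.9, 5.8, 73.8]
ee_rot: [-0.0, 0.631, 0.776, -0.0]
force: [0.4, 0.0, -3.4]
grip_width: 0.175
grip_force: 29.7
time_s: 7.72
eef_pos: [556.1, -0.2, 73.8]
ee_rot: [-0.0, 0.631, 0.776, -0.0]
force: [0.0, -0.9, -3.6]
grip_width: 0.17
grip_force: 29.7
```

```bash
python3 -m jog '[{"delta_pos":[0.3,-1.5,0],"angular":[0,0,0],"fingers":0.1},{"delta_pos":[0.6,-3,0],"angular":[0,0,0],"fingers":0.1},{"delta_pos":[0.9,-4.5,0],"angular":[0,0,0],"fingers":0.1},{"delta_pos":[1.25,-6,0],"angular":[0,0,0],"fingers":0.1}]'
```

```text
time_s: 8.22
eef_pos: [557.4, -6.2, 73.8]
ee_rot: [-0.0, 0.631, 0.776, -0.0]
force: [-0.5, 1.0, -3.9]
grip_width: 0.177
grip_force: 29.7
```

```bash
python3 -m jog '[{"delta_pos":[0.3,-1.5,0],"angular":[0,0,0],"fingers":0.1},{"delta_pos":[0.6,-3,0],"angular":[0,0,0],"fingers":0.1},{"delta_pos":[0.9,-4.5,0],"angular":[0,0,0],"fingers":0.1},{"delta_pos":[1.25,-6,0],"angular":[0,0,0],"fingers":0.1},{"delta_pos":[1.55,-7.5,0],"angular":[0,0,0],"fingers":0.1},{"delta_pos":[1.9,-9,0],"angular":[0,0,0],"fingers":0.1}]'
```

```text
time_s: 8.98
eef_pos: [559.3, -15.2, 73.8]
ee_rot: [-0.0, 0.631, 0.776, -0.0]
force: [-0.5, -0.6, -3.6]
grip_width: 0.175
grip_force: 29.7
```

```bash
python3 -m jog '[{"delta_pos":[0.3,-1.5,0],"angular":[0,0,0],"fingers":0.1},{"delta_pos":[0.6,-3,0],"angular":[0,0,0],"fingers":0.1},{"delta_pos":[0.9,-4.5,0],"angular":[0,0,0],"fingers":0.1},{"delta_pos":[1.25,-6,0],"angular":[0,0,0],"fingers":0.1},{"delta_pos":[1.55,-7.5,0],"angular":[0,0,0],"fingers":0.1},{"delta_pos":[1.9,-9,0],"angular":[0,0,0],"fingers":0.1}]'; python3 -c "
from h import *
s=ctrl.sense();print(s['force'],s['wrist_torque'])"
```

```text
time_s: 9.72
eef_pos: [561.2, -24.2, 73.8]
ee_rot: [-0.0, 0.631, 0.776, -0.0]
force: [-0.5, 0.1, -3.7]
grip_width: 0.176
grip_force: 29.7
[-0.45341879  0.14618796 -3.70379717] [-0.03661432  0.04006724 -0.01593473]
```

```bash
python3 -m jog '[{"delta_pos":[0.3,-1.5,0],"angular":[0,0,0],"fingers":0.1},{"delta_pos":[0.6,-3,0],"angular":[0,0,0],"fingers":0.1},{"delta_pos":[0.9,-4.5,0],"angular":[0,0,0],"fingers":0.1},{"delta_pos":[1.25,-6,0],"angular":[0,0,0],"fingers":0.1},{"delta_pos":[1.55,-7.5,0],"angular":[0,0,0],"fingers":0.1},{"delta_pos":[1.9,-9,0],"angular":[0,0,0],"fingers":0.1}]'
```

```text
time_s: 10.48
eef_pos: [563.1, -33.2, 73.8]
ee_rot: [-0.0, 0.631, 0.776, -0.0]
force: [0.8, 0.0, -2.9]
grip_width: 0.175
grip_force: 29.7
```

```bash
python3 -m jog '[{"delta_pos":[0.2,-1,0],"angular":[0,0,0],"fingers":0.1},{"delta_pos":[0.4,-2,0],"angular":[0,0,0],"fingers":0.1},{"delta_pos":[0.6,-3,0],"angular":[0,0,0],"fingers":0.1},{"delta_pos":[0.8,-4,0],"angular":[0,0,0],"fingers":0.1},{"delta_pos":[1,-5,0],"angular":[0,0,0],"fingers":0.1}]'
```

```text
time_s: 11.1
eef_pos: [564.1, -38.2, 73.8]
ee_rot: [-0.0, 0.631, 0.776, 0.0]
force: [0.1, 0.7, -4.2]
grip_width: 0.175
grip_force: 29.7
```

```bash
python3 -m jog '[{"delta_pos":[0.2,-1,0],"angular":[0,0,0],"fingers":0.1},{"delta_pos":[0.4,-2,0],"angular":[0,0,0],"fingers":0.1},{"delta_pos":[0.6,-3,0],"angular":[0,0,0],"fingers":0.1},{"delta_pos":[0.8,-4,0],"angular":[0,0,0],"fingers":0.1}]'
```

```text
time_s: 11.6
eef_pos: [564.9, -42.2, 73.8]
ee_rot: [-0.0, 0.631, 0.776, 0.0]
force: [0.3, 0.4, -3.7]
grip_width: 0.172
grip_force: 29.7
```

```bash
python3 -m jog '[{"delta_pos":[0.15,-0.7,0],"angular":[0,0,0],"fingers":0.1},{"delta_pos":[0.3,-1.4,0],"angular":[0,0,0],"fingers":0.1},{"delta_pos":[0.45,-2.1,0],"angular":[0,0,0],"fingers":0.1},{"delta_pos":[0.6,-2.8,0],"angular":[0,0,0],"fingers":0.1}]' 20
```

```text
time_s: 12.1
eef_pos: [565.5, -45.0, 73.8]
ee_rot: [0.0, 0.631, 0.776, -0.0]
force: [-0.2, 0.2, -2.9]
grip_width: 0.176
grip_force: 29.7
```

```bash
python3 -m jog '[{"delta_pos":[0.15,-0.7,0],"angular":[0,0,0],"fingers":0.1},{"delta_pos":[0.3,-1.4,0],"angular":[0,0,0],"fingers":0.1},{"delta_pos":[0.45,-2.1,0],"angular":[0,0,0],"fingers":0.1},{"delta_pos":[0.6,-2.8,0],"angular":[0,0,0],"fingers":0.1}]' 20
```

```text
time_s: 12.6
eef_pos: [566.1, -47.8, 73.8]
ee_rot: [-0.0, 0.631, 0.776, -0.0]
force: [-0.2, -0.0, -2.9]
grip_width: 0.175
grip_force: 29.7
```

```bash
python3 -m jog '[{"delta_pos":[0.15,-0.7,0],"angular":[0,0,0],"fingers":0.1},{"delta_pos":[0.3,-1.4,0],"angular":[0,0,0],"fingers":0.1},{"delta_pos":[0.45,-2.1,0],"angular":[0,0,0],"fingers":0.1},{"delta_pos":[0.55,-2.6,0],"angular":[0,0,0],"fingers":0.1}]' 20
```

```text
time_s: 13.1
eef_pos: [566.6, -50.3, 73.8]
ee_rot: [-0.0, 0.631, 0.776, -0.0]
force: [-0.6, 0.6, -3.3]
grip_width: 0.173
grip_force: 29.7
```

```bash
python3 -m jog '[{"delta_pos":[0.15,-0.7,0],"angular":[0,0,0],"fingers":0.1},{"delta_pos":[0.3,-1.4,0],"angular":[0,0,0],"fingers":0.1},{"delta_pos":[0.45,-2.1,0],"angular":[0,0,0],"fingers":0.1},{"delta_pos":[0.55,-2.6,0],"angular":[0,0,0],"fingers":0.1}]' 20
```

```text
time_s: 13.6
eef_pos: [567.2, -52.9, 73.8]
ee_rot: [-0.0, 0.631, 0.776, 0.0]
force: [-0.7, 0.5, -3.5]
grip_width: 0.175
grip_force: 29.7
```

```bash
python3 -m jog '[{"delta_pos":[0.15,-0.7,0],"angular":[0,0,0],"fingers":0.1},{"delta_pos":[0.3,-1.4,0],"angular":[0,0,0],"fingers":0.1},{"delta_pos":[0.45,-2.1,0],"angular":[0,0,0],"fingers":0.1},{"delta_pos":[0.55,-2.6,0],"angular":[0,0,0],"fingers":0.1}]' 20
```

```text
time_s: 14.1
eef_pos: [567.3, -54.2, 73.5]
ee_rot: [-0.001, 0.631, 0.776, 0.0]
force: [-1.3, 9.6, -3.4]
grip_width: 0.172
grip_force: 29.9
```

```bash
python3 -m jog '[{"delta_pos":[0.08,-0.4,0],"angular":[0,0,0],"fingers":0.1},{"delta_pos":[0.08,-0.4,0],"angular":[0,0,0],"fingers":0.1}]' 20; python3 -c "
from h import *
s=ctrl.sense();print(s['force'],s['eef_pos'],s['wrist_torque'])"
```

```text
time_s: 14.35
eef_pos: [567.2, -54.3, 73.4]
ee_rot: [-0.002, 0.631, 0.776, 0.0]
force: [-1.8, 10.4, -2.5]
grip_width: 0.175
grip_force: 29.9
[-1.8086235  10.44437889 -2.48634974] [567.21247926 -54.34731303  73.42037392] [1.49079361 0.24049566 0.0747667 ]
```

```bash
python3 -m jog '[{"delta_pos":[0,0,0],"angular":[0,0,0],"fingers":0.25},{"delta_pos":[0,0,0],"angular":[0,0,0],"fingers":0.35},{"delta_pos":[0,0,0],"angular":[0,0,0],"fingers":0.5},{"delta_pos":[0,0,0],"angular":[0,0,0],"fingers":0.5},{"delta_pos":[0,0,0],"angular":[0,0,0],"fingers":0.5}]' 20
python3 -m jog '[{"delta_pos":[0,0,15],"angular":[0,0,0],"fingers":0.5},{"delta_pos":[0,0,40],"angular":[0,0,0],"fingers":0.5},{"delta_pos":[0,0,80],"angular":[0,0,0],"fingers":0.5},{"delta_pos":[-5,10,120],"angular":[0,0,0],"fingers":0.5},{"delta_pos":[-20,10,160],"angular":[0,0,0],"fingers":0.3},{"delta_pos":[-20,10,180],"angular":[0,0,0],"fingers":0.0},{"delta_pos":[-20,10,180],"angular":[0,0,0],"fingers":0.0}]' 40
python3 - <<'E'
from h import *
S=cap('scene');D=cap('side');s=ctrl.sense();print(s['eef_pos'],s['force'],s['grip_width'])
R=[]
for c,roi in((S,(215,235,255,275)),(D,(370,240,410,270))):
    h=cv2.cvtColor(c['pixels'],cv2.COLOR_BGR2HSV);k=cv2.inRange(h,(0,150,60),(6,255,255))|cv2.inRange(h,(174,150,60),(180,255,255))
    x0,y0,x1,y1=roi;m=np.zeros_like(k);m[y0:y1,x0:x1]=k[y0:y1,x0:x1];ys,xs=np.nonzero(m);R.append((xs.mean(),ys.mean()))
print('knob',R,tri(S,R[0],D,R[1]))
# expected bar tail
f=np.array([.2045,-.9789])
h=cv2.cvtColor(S['pixels'],cv2.COLOR_BGR2HSV);m=cv2.inRange(h,(17,120,80),(33,255,255));k=np.zeros_like(m);k[265:310,255:345]=m[265:310,255:345]
g=max(cv2.findContours(k,0,1)[0],key=cv2.contourArea);x,y,w,hh=cv2.boundingRect(g);p=(x+w,y+hh//2 if 0 else y+3);print(x,y,w,hh,'tail',onz(S,*p,75))
a=np.hstack([cv2.resize(S['pixels'][235:365,185:355],(400,306)),cv2.resize(D['pixels'][200:330,330:500],(400,306))]);cv2.imwrite('pics/c5.png',a)
E
```

```text
time_s: 14.98
eef_pos: [567.8, -56.0, 73.8]
ee_rot: [0.0, 0.631, 0.776, 0.0]
force: [-0.1, 0.9, -0.1]
grip_width: 0.502
grip_force: 0.0
time_s: 15.85
eef_pos: [548.2, -46.0, 255.9]
ee_rot: [0.002, 0.631, 0.776, 0.001]
force: [-0.1, -0.1, -0.9]
grip_width: 0.003
grip_force: 0.0
[547.5550801  -45.85748863 253.28887718] [ 0.06958896 -0.64048997  0.09270939] -0.00014083298237499957
knob [(np.float64(233.3304347826087), np.float64(256.7391304347826)), (np.float64(390.73873873873873), np.float64(255.2072072072072))] (array([ 484.17755667, -138.45804402,  154.84595225]), np.float64(3.7255790762279997))
261 282 58 23 tail [556.77969638  58.94624766  75.        ]
```

View pics/c5.png

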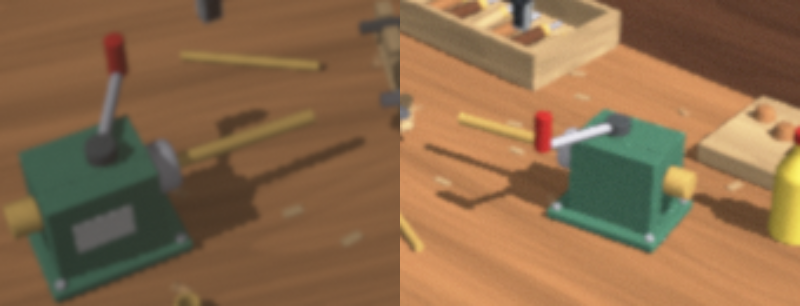

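The bar sits in the nose with its tail at about y=59, and the brass stop side is unchanged. The knob is at about (484,-138), so the lever is near 0. Next I work out the push arc.

```bash
python3 - <<'E'
from h import *
H=np.array([592.4,-172.8]);cur=np.array([547.8,-46]);u=lambda a:np.array([np.cos(a),np.sin(a)])
print(ctrl.sense()['joints'])
p0=np.radians(161.7)
def P(th,gap): a=p0+th;return H+110*u(a)-(22+gap)*u(a+np.pi/2)
s=P(0,14);print('start delta',s-cur)
for th in np.arange(0,1.30,.08): print(round(th,2),np.round(P(th,0)-s,1))
print(1.22,P(1.22,0)-s,'over',P(1.22,-3)-s)
E
```

```text
[-2.96827051e-01  3.63896892e-01  1.41391813e+00  3.86065928e-06
  1.36455910e+00 -5.02784745e-01]
start delta [-48.53307413 -58.08151265]
0.0 [ -4.4 -13.3]
0.08 [ -8.5 -21.3]
0.16 [-12.  -29.5]
0.24 [-14.8 -38.1]
0.32 [-16.9 -46.8]
0.4 [-18.3 -55.6]
0.48 [-19.  -64.6]
0.56 [-18.9 -73.6]
0.64 [-18.2 -82.5]
0.72 [-16.7 -91.4]
0.8 [ -14.6 -100.1]
0.88 [ -11.7 -108.6]
0.96 [  -8.2 -116.8]
1.04 [  -4.  -124.8]
1.12 [   0.8 -132.4]
1.2 [   6.1 -139.5]
1.28 [  12.1 -146.3]
1.22 [   7.56663968 -141.26078741] over [   9.91774773 -143.12419583]
```

```bash
python3 -m jog '[{"delta_pos":[-20,-24,0],"angular":[0,0,-0.17],"fingers":0},{"delta_pos":[-40,-48,0],"angular":[0,0,-0.34],"fingers":0},{"delta_pos":[-48.5,-58,0],"angular":[0,0,-0.525],"fingers":0},{"delta_pos":[-48.5,-58,-20],"angular":[0,0,-0.525],"fingers":0},{"delta_pos":[-48.5,-58,-50],"angular":[0,0,-0.525],"fingers":0},{"delta_pos":[-48.5,-58,-80],"angular":[0,0,-0.525],"fingers":0},{"delta_pos":[-48.5,-58,-91.5],"angular":[0,0,-0.525],"fingers":0},{"delta_pos":[-48.5,-58,-91.5],"angular":[0,0,-0.525],"fingers":0}]'
python3 -m jog '[{"delta_pos":[-2,-6.5,0],"angular":[0,0,0],"fingers":0},{"delta_pos":[-4.4,-13.3,0],"angular":[0,0,0],"fingers":0},{"delta_pos":[-6.5,-17.3,0],"angular":[0,0,0.04],"fingers":0},{"delta_pos":[-8.5,-21.3,0],"angular":[0,0,0.08],"fingers":0},{"delta_pos":[-10.3,-25.4,0],"angular":[0,0,0.12],"fingers":0},{"delta_pos":[-12,-29.5,0],"angular":[0,0,0.16],"fingers":0}]'
python3 - <<'E'
from h import *
c=cap('wrist','w6.png');h=cv2.cvtColor(c['pixels'],cv2.COLOR_BGR2HSV)
r=cv2.inRange(h,(0,170,60),(6,255,255))|cv2.inRange(h,(174,170,60),(180,255,255));print(cv2.boundingRect(r),ctrl.sense()['force'])
E
```

```text
time_s: 16.95
eef_pos: [499.1, -103.8, 161.8]
ee_rot: [-0.001, 0.81, 0.586, -0.0]
force: [0.2, 0.5, 0.9]
grip_width: -0.002
grip_force: 0.0
time_s: 17.7
eef_pos: [487.7, -133.9, 163.1]
ee_rot: [0.001, 0.761, 0.649, 0.001]
force: [2.4, 1.6, 0.4]
grip_width: -0.003
grip_force: 1.1
(313, 397, 18, 30) [2.19211584 0.99529804 0.10292457]
```

View pics/w6.png

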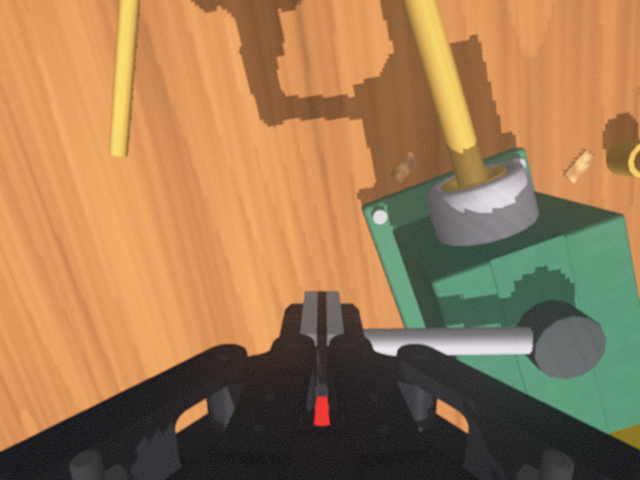

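The wrist view shows the closed fingers directly in front of the knob, with red visible between them at (322,410). The arm runs right to the hinge cap at (565,340), and the bar is in the funnel at (470,170). Next I continue the arc.

```bash
python3 -m jog '[{"delta_pos":[-1.5,-4.3,0],"angular":[0,0,0.04],"fingers":0},{"delta_pos":[-2.8,-8.6,0],"angular":[0,0,0.08],"fingers":0},{"delta_pos":[-3.9,-13,0],"angular":[0,0,0.12],"fingers":0},{"delta_pos":[-4.9,-17.3,0],"angular":[0,0,0.16],"fingers":0},{"delta_pos":[-5.7,-21.7,0],"angular":[0,0,0.2],"fingers":0},{"delta_pos":[-6.3,-26.1,0],"angular":[0,0,0.24],"fingers":0},{"delta_pos":[-6.8,-30.6,0],"angular":[0,0,0.28],"fingers":0},{"delta_pos":[-7,-35.1,0],"angular":[0,0,0.32],"fingers":0},{"delta_pos":[-7.1,-39.6,0],"angular":[0,0,0.36],"fingers":0},{"delta_pos":[-6.9,-44.1,0],"angular":[0,0,0.4],"fingers":0}]'
python3 -m jog '[{"delta_pos":[0.3,-4.5,0],"angular":[0,0,0.04],"fingers":0},{"delta_pos":[0.7,-8.9,0],"angular":[0,0,0.08],"fingers":0},{"delta_pos":[1.4,-13.4,0],"angular":[0,0,0.12],"fingers":0},{"delta_pos":[2.2,-17.8,0],"angular":[0,0,0.16],"fingers":0},{"delta_pos":[3.2,-22.2,0],"angular":[0,0,0.2],"fingers":0},{"delta_pos":[4.3,-26.5,0],"angular":[0,0,0.24],"fingers":0},{"delta_pos":[5.7,-30.8,0],"angular":[0,0,0.28],"fingers":0},{"delta_pos":[7.2,-35,0],"angular":[0,0,0.32],"fingers":0},{"delta_pos":[8.9,-39.1,0],"angular":[0,0,0.36],"fingers":0},{"delta_pos":[10.7,-43.2,0],"angular":[0,0,0.4],"fingers":0}]'
python3 -c "
from h import *
s=ctrl.sense();print(s['force'])"
```

```text
time_s: 19.0
eef_pos: [480.5, -177.7, 162.7]
ee_rot: [0.0, 0.617, 0.787, 0.0]
force: [0.5, 3.5, -0.4]
grip_width: -0.004
grip_force: 1.2
time_s: 20.25
eef_pos: [491.0, -220.6, 162.6]
ee_rot: [-0.0, 0.448, 0.894, 0.0]
force: [0.7, 3.8, 1.0]
grip_width: -0.003
grip_force: 1.4
[0.70569476 3.83328293 0.99711213]
```

```bash
python3 -m jog '[{"delta_pos":[2,-4,0],"angular":[0,0,0.04],"fingers":0},{"delta_pos":[4.2,-8,0],"angular":[0,0,0.08],"fingers":0},{"delta_pos":[6.6,-11.8,0],"angular":[0,0,0.12],"fingers":0},{"delta_pos":[9,-15.6,0],"angular":[0,0,0.16],"fingers":0},{"delta_pos":[11.6,-19.1,0],"angular":[0,0,0.2],"fingers":0},{"delta_pos":[13.5,-21.6,0],"angular":[0,0,0.23],"fingers":0},{"delta_pos":[13.5,-21.6,0],"angular":[0,0,0.23],"fingers":0}]'
```

```text
time_s: 21.12
eef_pos: [504.6, -242.5, 162.4]
ee_rot: [0.0, 0.343, 0.939, -0.0]
force: [-0.5, 3.1, 0.7]
grip_width: -0.003
grip_force: 0.9
```

```bash
python3 -m jog '[{"delta_pos":[0.8,-1,0],"angular":[0,0,0.01],"fingers":0},{"delta_pos":[1.6,-2,0],"angular":[0,0,0.02],"fingers":0},{"delta_pos":[1.6,-2,0],"angular":[0,0,0.02],"fingers":0}]'
```

```text
time_s: 21.5
eef_pos: [505.9, -244.1, 162.4]
ee_rot: [-0.001, 0.333, 0.943, 0.0]
force: [-4.7, 5.0, 2.9]
grip_width: 0.0
grip_force: 3.0
```

Force is rising, so the lever is near its end stop. I'll push a little further.

```bash
python3 -m jog '[{"delta_pos":[0.6,-0.8,0],"angular":[0,0,0],"fingers":0},{"delta_pos":[1.2,-1.6,0],"angular":[0,0,0],"fingers":0},{"delta_pos":[1.2,-1.6,0],"angular":[0,0,0],"fingers":0}]'; python3 -c "
from h import *
s=ctrl.sense();print(s['force'],s['eef_pos'])"
```

```text
time_s: 21.88
eef_pos: [506.1, -244.3, 162.3]
ee_rot: [-0.003, 0.333, 0.943, 0.001]
force: [-12.0, 12.8, 9.4]
grip_width: 0.003
grip_force: 8.6
[-11.97527639  12.80769637   9.41189133] [ 506.05205724 -244.25460239  162.33094222]
```

```bash
python3 -m jog '[{"delta_pos":[-3,2.5,0],"angular":[0,0,0],"fingers":0},{"delta_pos":[-10,8,0],"angular":[0,0,0],"fingers":0},{"delta_pos":[-24,19,0],"angular":[0,0,0],"fingers":0},{"delta_pos":[-35,27,20],"angular":[0,0,0],"fingers":0},{"delta_pos":[-45,35,60],"angular":[0,0,0],"fingers":0},{"delta_pos":[-70,60,110],"angular":[0,0,0],"fingers":0},{"delta_pos":[-110,90,150],"angular":[0,0,0],"fingers":0},{"delta_pos":[-110,90,150],"angular":[0,0,0],"fingers":0}]'
python3 - <<'E'
from h import *
S=cap('scene','s7.png');D=cap('side','d7.png');R=[]
H=np.array([592.4,-172.8])
for c,roi in((S,(185,235,265,330)),(D,(380,235,480,290))):
    h=cv2.cvtColor(c['pixels'],cv2.COLOR_BGR2HSV);k=cv2.inRange(h,(0,150,60),(6,255,255))|cv2.inRange(h,(174,150,60),(180,255,255))
    x0,y0,x1,y1=roi;m=np.zeros_like(k);m[y0:y1,x0:x1]=k[y0:y1,x0:x1];ys,xs=np.nonzero(m);R.append((xs.mean(),ys.mean()))
X,e=tri(S,R[0],D,R[1]);d=X[:2]-H;print('knob',X,e,'theta',np.radians(np.degrees(np.arctan2(d[1],d[0]))%360-161.7),np.hypot(*d))
h=cv2.cvtColor(S['pixels'],cv2.COLOR_BGR2HSV);m=cv2.inRange(h,(17,120,80),(33,255,255));k=np.zeros_like(m);k[265:310,255:345]=m[265:310,255:345]
g=max(cv2.findContours(k,0,1)[0],key=cv2.contourArea);print(cv2.boundingRect(g))
a=np.hstack([cv2.resize(S['pixels'][220:380,160:440],(440,251)),cv2.resize(D['pixels'][180:340,250:450],(314,251))]);cv2.imwrite('pics/c8.png',a)
E
```

```text
time_s: 22.88
eef_pos: [396.6, -155.2, 315.4]
ee_rot: [0.003, 0.333, 0.943, -0.001]
force: [0.1, -1.3, -0.7]
grip_width: -0.001
grip_force: 0.0
knob [ 522.6182366  -255.71792128  150.51085072] 4.726770459176266 theta 1.1906082390561206 108.3737799137114
(261, 281, 58, 24)
```

View pics/c8.png

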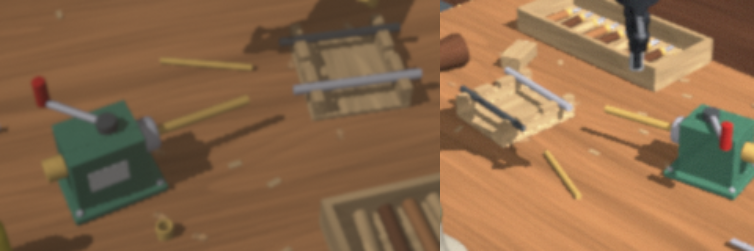

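The last picture shows the lever swung over, with its knob at the measured end of travel. The bar is level in the nose and hasn't moved, and the other bars are still in the rack.

```bash
python3 -c "
from rig import ctrl
print(ctrl.finish_job())"
```

```text
the job is handed in; nothing more can be done
None
```

I fed the brass bar in until it met a solid stop about 62 mm behind the mouth (about 10 N), let go, and swung the lever over to its solid end; the job was handed in at about 23 s, and no verdict came back.

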